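# Reset the tripped station box on the welding table

### The arm

A 6-joint arm with a two-finger parallel gripper is mounted at the origin on the work surface. World frame = base frame: x ahead of the robot, y to its left, z up, the work surface at z = 0. Lengths are in m, angles in rad, forces in N, time in s.
With the tool pointing down it reaches from about 0.3 to 0.95 m from the base axis. Payload 3.1 kg.
Tool frame: the origin (TCP) lies midway between the tips of the shut fingers; the grasp point (between the pads) lies 19 mm behind it (pinch_z is the distance from the TCP to the grasp point, in m); z points along the fingers, y is the direction in which the jaws open and shut (so a half turn about z gives the same grasp; the last joint's range is limited). The gripper opens to 85 mm and grips with 20 to 120 N. Pads are 22 mm wide; open, the fingers measure 114 mm over their backs; the gripper's body (76 mm by 85 mm) begins 54 mm behind the grasp point. The pads swing forward as they close: fully open they stand 13 mm farther back than shut.
Start: joints at [1.207, 0.308, 1.634, -0, 1.2, -0.07], TCP at [0.181, 0.598, 0.231] pointing down, gripper open.
Joint ranges: [-3.06, 3.06], [-0.79, 1.96], [0.05, 2.63], [-1.19, 4.34], [0.05, 2.64], [-2.94, 2.94]. Speed limits (rad/s): [2.79, 2.79, 3.14, 3.14, 3.14, 3.14].

### API

Orientations are given as a 3x3 rotation matrix whose columns are the frame's x, y, z axes.
In Python, from plant import get_state, camera, get_calibration, sign_off, pinch_z gives the robot as it stands.
- The arm moves only by the tool arm_command, never from a script. Its argument "deltas" is a list of rows, each a list of 2 entries, a list of its own where there are three numbers: the shift along the tool's x, y, z in mm, then the turn about the tool's z in rad. In form: [[[tx, ty, tz], yaw], ...]. A call has 1 to 20 rows; each row is the pose to reach, as a shift and turn from the pose commanded when the call began, along the tool's axes at that moment; what a row does not reach only later rows make up. A row lasts 1/8 s, in which the tool goes at most 62.5 mm and 10.7 degrees, less where a joint would pass 70% of its speed; a pose out of reach is approached as far as the arm can. A call with a gripper value outside its range is refused whole. "jaw" is the closure in counts, from 0 (fully open) to 255 (shut), set as the call begins (left out, the last holds). The fingers move at their own pace and stop on an object; the grip force is fixed at half the most. Time passes only in rows, so rows that repeat a pose let the fingers close. It gives the time, the measured TCP pose, the force and the opening at its end, in the units of the state.
- get_state(): the state, without advancing time (a new reading comes with each control period).
- camera(name): name is "scene" or "top"; returns (picture, depth): 400x640x3 uint8, red, green, blue; 400x640 float32, m along the optical axis (not along the pixel's ray), 0 where there is no reading.
- get_calibration(name): a dict with "mtx" (3x3 intrinsics, pixels), "origin" and "rotation" of the camera in the world. Camera axes: x right, y down, z forward; pixel columns grow to the right and rows downward; lengths in m; the calibration is good to about 2 mm. A picture is of the moment at which its call begins. get_calibration takes no time and is no camera call.
- sign_off(): hands the job in, once; it reports no verdict.
The state is a dict: "t": time; "q": joint angles; "joint_vel": joint speeds; "joint_efforts": joint torques, N m; "eef_pos": TCP position; "tool_rot": TCP orientation; "wrist_force": force on the tool from outside, world axes, zero at the start; "wrist_torque": the same for the moment, N m; "opening": finger opening in m.
Only numpy, scipy, OpenCV 4.12 (cv2) and the standard library are available. Lean on these libraries where they do the work, as an engineer would, in place of code of your own. Each camera call takes 0.05 s, during which the arm holds its last target.

### The job

The station box with the red lamp has tripped. Push its blue sliding cover fully open, reach the fingertips down into the well and press the sunken yellow reset button all the way in, then push the cover fully shut again. Leave the green-lamp box and the loose things on the table alone.

Things in the scene. Friction and masses are not known exactly. Their poses are not given: they have to be found in the camera images.
- tripped_box: grey control box fixed to the table, 140 (its x) x 170 (its y) x 60 mm high; origin at the centre of its underside, z up. A blue cover slides along its y over a well in its top, between rails 10 mm high with inner faces 92 mm apart, centred on the well at x -15 mm. At x +54, y -34 mm on its top stands an 18 mm high domed lamp: red, the tripped box.
- tripped_box_well (a point): centre of the mouth of the square well, 46 x 46 mm and 36 mm deep to its floor, yellow painted rim; at x -15, y -34 mm in the red-lamp box's frame, level with the box's top (60 mm above the table); axes as the box.
- tripped_box_key_top (a point): centre of the top face of the yellow round reset button (20 mm across) in the middle of the red-lamp box's well; 24 mm below the well's mouth (36 mm above the table) when not pressed.
- tripped_box_key (a joint): how far the red-lamp box's reset button is pressed, in m: 0 = up, 0.006 = all the way in. A spring pushes it back; it starts to move at about 1.2 N and is all the way in at about 4 N. The well's floor lies 6 mm below the button's top when it is all the way in.
- tripped_box_cover_mid (a point): centre of the top face of the red-lamp box's blue cover: a slab 90 mm across (box x) x 74 mm along the slide (box y) x 14 mm thick with thin steel ridges on top; underside 1.5 mm, top 15.5 mm above the box's top; axes as the box.
- tripped_box_cover (a joint): travel (m) of the red-lamp box's cover: 0 = fully shut, its centre over the well; grows as it slides to the box's +y; 0.066 = fully open at its stop, its edge 6 mm clear of the well. Starts 0 to 0.033. About 2 N of friction; stays where left. Too wide to grasp: push it at either edge, fingertips a few mm above the box's top.
- healthy_box: grey control box fixed to the table, 140 (its x) x 170 (its y) x 60 mm high; origin at the centre of its underside, z up. A blue cover slides along its y over a well in its top, between rails 10 mm high with inner faces 92 mm apart, centred on the well at x -15 mm. At x +54, y -34 mm on its top stands an 18 mm high domed lamp: green, the healthy box, to be left alone. Otherwise the same as the other; either may be the left-hand one.
- healthy_box_cover_mid (a point): centre of the top face of the green-lamp box's blue cover, the same in make as the other, also shut or partly open.
- healthy_box_key (a joint): how far the green-lamp box's own reset button is pressed, in m.
- tube_offcut: loose offcut of bare square steel tube lying flat, 80 (x) x 30 x 30 mm; origin at the centre of its underside. Bystander.
- stop_block: loose blue L-shaped fixture stop, 50 (x) x 40 mm foot 12 mm thick, with an upright 50 mm high at its +x end; origin at the centre of its underside. Bystander.
- screw_clamp: loose screw clamp lying flat, 170 mm long (y), about 65 mm wide (x), 22 mm high, steel bar, blue jaws, yellow grip; origin under its middle. Bystander.
Mind the look-alikes: they are no part of the job. Leave any black or purple look-alike of the tripped_box alone.

How it is judged:
On the way, in this order (a step that is already met when the one before it is completed fails the run):
1. the red-lamp box's cover has been pushed open (at least 60 of 66 mm) (value of joint tripped_box_cover above 0.06 m), for 0.2 s.
2. the fingers press the red-lamp box's sunken button in (at least 5 of 6 mm) with the cover open (value of joint tripped_box_key above 0.005 m and contact force between the fingers and tripped_box_key above 1 N and value of joint tripped_box_cover above 0.055 m), for 0.1 s.
3. the red-lamp box's cover has been pushed shut again (within 4 mm) (value of joint tripped_box_cover below 0.004 m), for 0.2 s.
At the end, for the whole second after the job is handed in: the red-lamp box's cover is shut to within 4 mm, both reset buttons are up (within 1.5 mm), and the green-lamp box's cover and the three loose things are within 15 mm of where they began (value of joint tripped_box_cover below 0.004 m and value of joint each of tripped_box_key, healthy_box_key below 0.0015 m and distance of each of healthy_box_cover_mid, tube_offcut, stop_block, screw_clamp from where it was at the start of the episode below 0.015 m); the robot touches nothing.
It fails at once if the green-lamp box is pressed or pushed (more than 5 N, its button pressed over 2 mm, or its cover moved over 15 mm) (contact force between any of the fingers, the arm and healthy_box above 5 N or value of joint healthy_box_key above 0.002 m or distance of healthy_box_cover_mid from where it was at the start of the episode above 0.015 m).
It fails at once if a loose bystander is lifted, carried or pushed more than 15 mm (distance of any of tube_offcut, stop_block, screw_clamp from where it was at the start of the episode above 0.015 m).
It also fails if it takes over 51 s, if anything falls off the work surface, if the arm or the gripper's body presses on something with over 40 N, if the wrist force passes 120 N, or if a joint passes its speed limit or range.

## Working session

There is one attempt and no reset: what is moved stays moved. The work goes in short steps, Python scripts to look and compute and a tool call to move; the robot and the scene stay as the last step left them, time stands still between calls to the robot, and variables do not carry over. Pictures are saved under pics/ and viewed, and the job is handed in when it is done.

Besides the shell and the picture viewer there is one more tool, called by a JSON object that holds its "name" and its "arguments". arm_command: Moves the arm, as the interface text tells. Its arguments: {"type":"object","properties":{"deltas":{"type":"array"},"jaw":{"type":"number"}},"required":["deltas"]}

```bash
mkdir -p pics
python3 - <<'E'
from plant import *
import cv2,numpy as np
for n in("scene","top"):
    p,d=camera(n); cv2.imwrite(f"pics/{n}0.png",p[:,:,::-1]); np.save(f"pics/{n}0.npy",d); np.save(f"pics/{n}0rgb.npy",p)
    c=get_calibration(n); print(n,c)
s=get_state(); print(s, pinch_z)
E
```

```text
scene {'mtx': array([[514.99181435,   0.        , 321.19959648],
       [  0.        , 514.99181435, 194.11583856],
       [  0.        ,   0.        ,   1.        ]]), 'origin': array([ 1.22050975, -0.37022512,  1.37470591]), 'rotation': array([[ 3.29226357e-01,  8.17751474e-01, -4.72114958e-01],
       [ 9.44250896e-01, -2.84854685e-01,  1.65069848e-01],
       [ 5.01953582e-04, -5.00140316e-01, -8.65944232e-01]])}
top {'mtx': array([[418.58169637,   0.        , 313.18353899],
       [  0.        , 418.58169637, 200.27605358],
       [  0.        ,   0.        ,   1.        ]]), 'origin': array([ 0.43933874, -0.12419423,  1.21890397]), 'rotation': array([[-0.01589   , -0.99905044,  0.04056758],
       [-0.99967797,  0.01667665,  0.01912699],
       [-0.01978536, -0.04025058, -0.99899371]])}
{'t': 0.1, 'q': array([ 1.20729957e+00,  3.08942416e-01,  1.63503507e+00, -1.11509446e-05,
        1.19975068e+00, -6.96832869e-02]), 'joint_vel': array([-0.00223543, -0.00270099, -0.00564648, -0.0007251 ,  0.00110569,
        0.00120253]), 'joint_efforts': array([ 1.78863252e-04, -4.16404188e+01, -2.77646863e+01, -2.02247916e-04,
        4.00413424e-03, -1.77666575e-06]), 'eef_pos': array([0.18075477, 0.59750812, 0.23015822]), 'tool_rot': array([[-9.57147563e-01,  2.89599690e-01, -7.49554837e-04],
       [ 2.89600627e-01,  9.57145484e-01, -1.99966572e-03],
       [ 1.38330454e-04, -2.13104673e-03, -9.99997720e-01]]), 'wrist_force': array([ 0.31970455, -0.14606304,  0.22046286]), 'wrist_torque': array([0.02517303, 0.00259119, 0.04451077]), 'opening': 0.08549004158948664} 0.0187
```

View pics/top0.png

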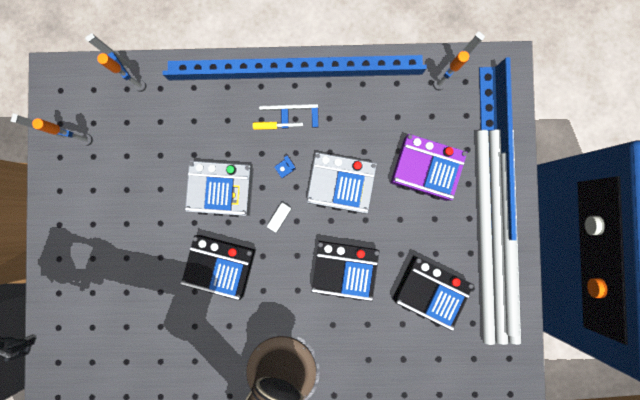

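View pics/scene0.png

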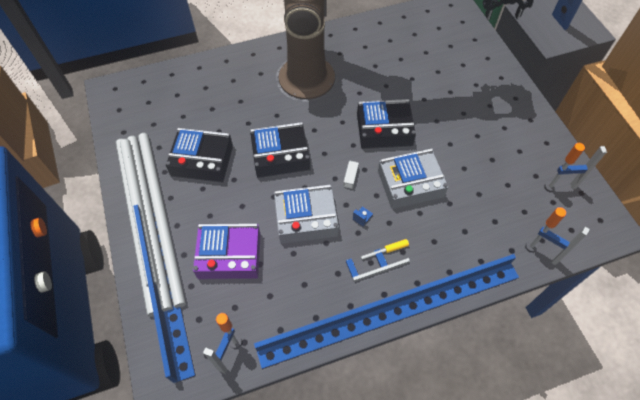

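```bash
cat > h.py <<'E'
import numpy as np,cv2
from plant import *
def ray(n,uv,z):
    c=get_calibration(n);K=c['mtx'];d=c['rotation']@np.linalg.solve(K,np.array([uv[0],uv[1],1.]));o=c['origin']
    return o+d*(z-o[2])/d[2]
def proj(n,P):
    c=get_calibration(n);q=c['rotation'].T@(np.array(P)-c['origin']);q=c['mtx']@q;return q[:2]/q[2]
E
python3 - <<'E'
from h import *
for n,(x0,y0,x1,y1) in dict(top=(295,135,395,225),scene=(260,170,350,250)).items():
    p=np.load(f"pics/{n}0rgb.npy")[y0:y1,x0:x1]
    cv2.imwrite(f"pics/{n}0c.png",cv2.resize(p[:,:,::-1],None,fx=6,fy=6,interpolation=cv2.INTER_CUBIC))
    h=cv2.cvtColor(p,cv2.COLOR_RGB2HSV)
    r=((h[...,0]<8)|(h[...,0]>172))&(h[...,1]>150)&(h[...,2]>80)
    b=(h[...,0]>100)&(h[...,0]<125)&(h[...,1]>120)&(h[...,2]>60)
    g=(h[...,1]<60)&(h[...,2]>135)
    for nm,m in (("red",r),("blue",b),("grey",g)):
        m=m.astype(np.uint8)
        if nm=="blue": m=cv2.morphologyEx(m,cv2.MORPH_CLOSE,np.ones((5,5)))
        cs,_=cv2.findContours(m,cv2.RETR_EXTERNAL,cv2.CHAIN_APPROX_NONE); 
        for c in cs:
            if cv2.contourArea(c)<20: continue
            rc=cv2.minAreaRect(c); M=cv2.moments(c)
            bx=cv2.boxPoints(rc)+[x0,y0]
            z={"red":.07,"blue":.0755,"grey":.06}[nm]
            cen=np.array([M['m10']/M['m00']+x0,M['m01']/M['m00']+y0])
            print(n,nm,cv2.contourArea(c),cen.round(1),ray(n,cen,z).round(4),"corners",[ray(n,q,z).round(4)[:2].tolist() for q in bx],bx.round(1).tolist())
E
```

```text
top red 41.0 [357. 165.] [ 0.581  -0.2242  0.07  ] corners [[0.5814, -0.2106], [0.5949, -0.2246], [0.5808, -0.238], [0.5673, -0.224]] [[352.0, 165.0], [357.0, 160.0], [362.0, 165.0], [357.0, 170.0]]
top blue 774.0 [348.1 188.8] [ 0.5155 -0.1981  0.0755] corners [[0.48, -0.1546], [0.5651, -0.1716], [0.551, -0.2418], [0.4661, -0.2246]] [[332.4, 202.1], [338.0, 170.9], [363.8, 175.6], [358.1, 206.8]]
top grey 8452.5 [344.3 179.4] [ 0.543  -0.1893  0.06  ] corners [[0.4215, -0.0506], [0.6696, -0.0541], [0.6641, -0.3294], [0.4173, -0.3236]] [[295.0, 224.0], [295.0, 135.0], [394.0, 135.0], [394.0, 224.0]]
scene red 30.0 [295.4 225. ] [ 0.5802 -0.2237  0.07  ] corners [[0.5763, -0.2354], [0.5669, -0.219], [0.5847, -0.2113], [0.594, -0.2277]] [[291.0, 225.0], [295.5, 220.5], [300.0, 225.0], [295.5, 229.5]]
scene blue 599.0 [297.2 203.6] [ 0.5191 -0.1984  0.0755] corners [[0.4693, -0.2251], [0.4823, -0.154], [0.5676, -0.172], [0.5546, -0.241]] [[283.2, 192.1], [307.7, 188.8], [311.2, 215.0], [286.7, 218.2]]
scene grey 2386.5 [305.2 208.4] [ 0.5335 -0.1793  0.06  ] corners [[0.4437, -0.2523], [0.4788, -0.0754], [0.6221, -0.111], [0.5875, -0.2793]] [[272.2, 190.3], [332.4, 183.1], [337.8, 227.3], [277.5, 234.5]]
scene grey 72.0 [346.6 178. ] [ 0.4759 -0.029   0.06  ] corners [[0.4458, -0.0294], [0.4518, -0.0123], [0.5046, -0.0323], [0.4987, -0.0492]] [[343.0, 170.0], [349.0, 170.0], [349.0, 186.0], [343.0, 186.0]]
```

View pics/top0c.png

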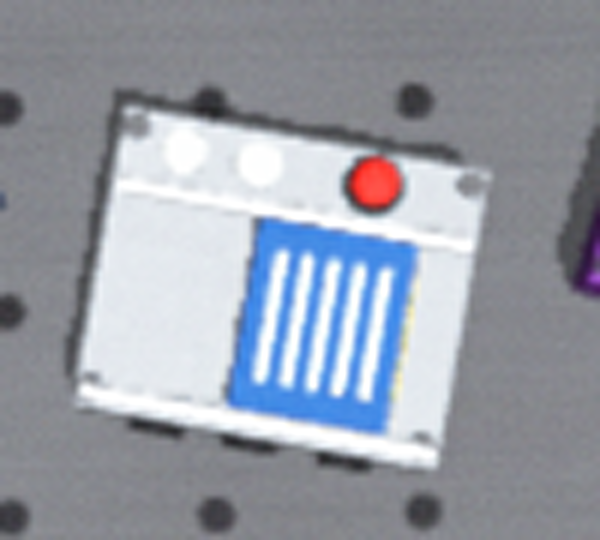

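View pics/scene0c.png

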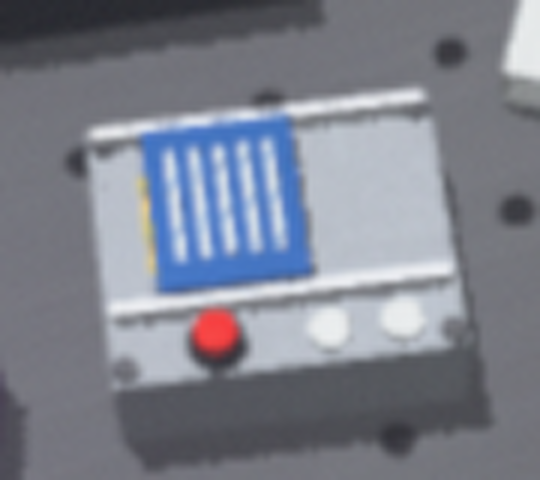

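```bash
cat >> h.py <<'E'
yaw=-0.20
xb=np.array([np.cos(yaw),np.sin(yaw)]);yb=np.array([-np.sin(yaw),np.cos(yaw)])
well=np.array([0.5131,-0.2103])
def go(dx,dy,z):   # target relative to well in box axes (m)
    s=get_state();R=s['tool_rot'];p=s['eef_pos']
    T=np.r_[well+dx*xb+dy*yb,z]
    ang=np.arctan2(yb[1],yb[0]);cur=np.arctan2(R[1,0],R[0,0])
    print("t",round(s['t'],2),"target",T.round(4),"shift mm",(R.T@(T-p)*1000).round(1),"yaw",round(cur-ang,4), "box rel",((p[:2]-well)@xb).round(4),((p[:2]-well)@yb).round(4),p[2].round(4),"F",s['wrist_force'].round(1))
E
python3 - <<'E'
from h import *
go(0,-.047,.13)
for y in(.085,-.085): print(proj("top",np.r_[well+.085*xb+(.034+y)*yb,.06]))
for n in("top","scene"): print(n,[proj(n,np.r_[well+a*xb+(.034+b)*yb,.06]).round(1).tolist() for a in(.085,-.055) for b in (.085,-.085)])
E
```

```text
t 0.1 target [ 0.5038 -0.2564  0.13  ] shift mm [-556.5 -723.5  101.6] yaw 1.477 box rel -0.4862 0.7257 0.2302 F [ 0.3 -0.1  0.2]
[315.49209458 152.26483041]
[375.75639497 163.24186909]
top [[315.5, 152.3], [375.8, 163.2], [306.3, 201.7], [366.7, 212.9]]
scene [[337.7, 226.7], [278.1, 233.9], [330.6, 184.9], [273.7, 191.5]]
```

{"name": "arm_command", "arguments": {"deltas": [[[-35,-45,0],0.1],[[-70,-91,0],0.2],[[-105,-136,0],0.3],[[-139,-181,0],0.4],[[-174,-226,0],0.5],[[-209,-271,0],0.6],[[-244,-317,0],0.7],[[-278,-362,0],0.8],[[-313,-407,0],0.9],[[-348,-452,0],1.0],[[-383,-498,0],1.1],[[-417,-543,0],1.2],[[-452,-588,0],1.3],[[-487,-633,0],1.4],[[-522,-678,0],1.477],[[-556,-723,0],1.477],[[-556,-723,50],1.477],[[-556,-723,100],1.477],[[-556,-723,100],1.477]], "jaw": 255}}

```text
t: 2.48
eef_pos: [0.4994, -0.2524, 0.1262]
tool_rot: [[0.199, 0.98, -0.01], [0.98, -0.199, 0.006], [0.004, -0.012, -1.0]]
wrist_force: [-1.2, 0.0, 0.3]
opening: 0.0001
```

Run:
```python
from h import *
s=get_state();print(s['opening'],s['q'].round(2))
go(0,-.047,.065)
```

```text
5.885810808627125e-05 [-0.55  0.31  1.86 -0.    0.98 -0.35]
t 2.48 target [ 0.5038 -0.2564  0.065 ] shift mm [-3.2  5.7 61.1] yaw -0.0004 box rel -0.005 -0.044 0.1262 F [-1.2  0.   0.3]
```

{"name": "arm_command", "arguments": {"deltas": [[[-3,5,15],0],[[-3,5,44],0],[[-3,5,44],0],[[-3,5,44],0]]}}

```text
t: 2.98
eef_pos: [0.5096, -0.2595, 0.0891]
tool_rot: [[0.198, 0.98, 0.003], [0.98, -0.198, -0.002], [-0.001, 0.003, -1.0]]
wrist_force: [-0.3, 0.0, -0.3]
opening: -0.0001
```

Run:
```python
from h import *
p,d=camera("scene");cv2.imwrite("pics/s1.png",cv2.resize(p[150:260,230:370,::-1],None,fx=5,fy=5,interpolation=cv2.INTER_CUBIC))
go(0,-.047,.065)
print(proj("scene",get_state()['eef_pos']))
```

```text
t 3.02 target [ 0.5038 -0.2564  0.065 ] shift mm [ 2.  -6.6 24.3] yaw 0.0002 box rel 0.0065 -0.049 0.0893 F [ 1.1 -0.1 -0. ]
[275.49694092 204.69025011]
```

View pics/s1.png

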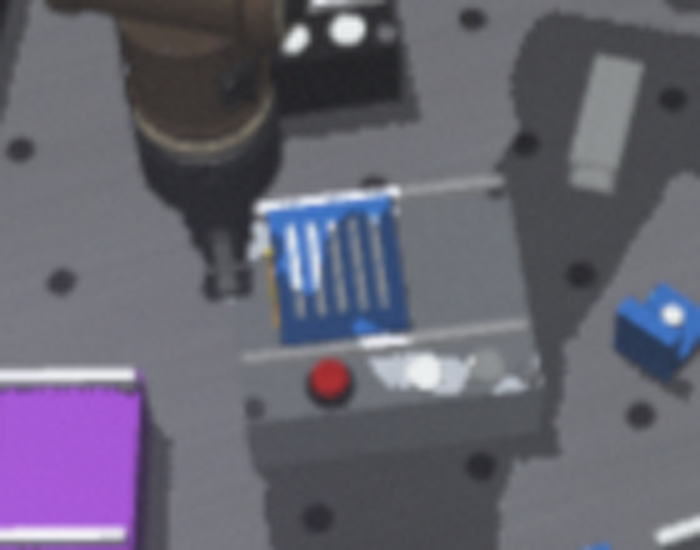

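{"name": "arm_command", "arguments": {"deltas": [[[0,-6,10],0],[[0,-6,20],0],[[0,-6,20],0],[[0,-6,20],0],[[0,-6,20],0]]}}

```text
t: 3.65
eef_pos: [0.5026, -0.2577, 0.0675]
tool_rot: [[0.199, 0.98, 0.0], [0.98, -0.199, -0.0], [-0.0, 0.001, -1.0]]
wrist_force: [0.2, -0.5, -0.7]
opening: 0.0001
```

Run:
```python
from h import *
go(0,-.047,.065)
```

```text
t 3.65 target [ 0.5038 -0.2564  0.065 ] shift mm [1.6 0.9 2.5] yaw 0.0001 box rel -0.0009 -0.0486 0.0675 F [ 0.2 -0.5 -0.7]
```

{"name": "arm_command", "arguments": {"deltas": [[[6,1,2],0],[[12,1,2],0],[[18,1,2],0],[[24,1,2],0],[[30,1,2],0],[[36,1,2],0],[[42,1,2],0],[[47,1,2],0],[[52,1,2],0],[[56,1,2],0],[[60,1,2],0],[[60,1,2],0],[[60,1,2],0]]}}

```text
t: 5.28
eef_pos: [0.5155, -0.1987, 0.0655]
tool_rot: [[0.199, 0.98, 0.001], [0.98, -0.199, 0.001], [0.001, 0.0, -1.0]]
wrist_force: [0.5, -0.6, -0.1]
opening: 0.0001
```

Run:
```python
from h import *
p,d=camera("scene");cv2.imwrite("pics/s2.png",cv2.resize(p[150:260,230:370,::-1],None,fx=5,fy=5,interpolation=cv2.INTER_CUBIC))
go(0,-.047,.065)
```

```text
t 5.33 target [ 0.5038 -0.2564  0.065 ] shift mm [-58.8   0.    0.4] yaw -0.0003 box rel -0.0 0.0118 0.0655 F [0.6 0.2 0. ]
```

View pics/s2.png

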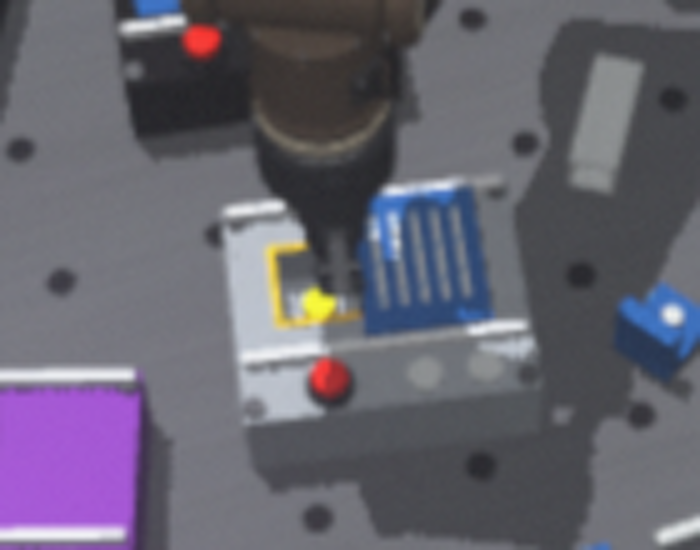

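{"name": "arm_command", "arguments": {"deltas": [[[2,0,0],0],[[4,0,0],0],[[5,0,0],0],[[6,0,0],0],[[6,0,0],0],[[6,0,0],0]]}}

```text
t: 6.08
eef_pos: [0.5166, -0.1931, 0.0655]
tool_rot: [[0.199, 0.98, 0.001], [0.98, -0.199, -0.0], [0.0, 0.001, -1.0]]
wrist_force: [-0.1, -2.0, 0.8]
opening: 0.0001
```

{"name": "arm_command", "arguments": {"deltas": [[[1,0,0],0],[[2,0,0],0],[[2,0,0],0]]}}

```text
t: 6.45
eef_pos: [0.5167, -0.1925, 0.0655]
tool_rot: [[0.198, 0.98, 0.0], [0.98, -0.198, -0.003], [-0.003, 0.001, -1.0]]
wrist_force: [-1.2, -5.6, 0.8]
opening: 0.0005
```

{"name": "arm_command", "arguments": {"deltas": [[[-5,0,-2],0],[[-12,0,-4],0],[[-20,0,-4],0],[[-20,0,-4],0],[[-20,0,-4],0]]}}

```text
t: 7.08
eef_pos: [0.5126, -0.2106, 0.0691]
tool_rot: [[0.199, 0.98, -0.0], [0.98, -0.199, 0.0], [0.0, -0.0, -1.0]]
wrist_force: [0.4, 0.2, -0.1]
opening: 0.0001
```

Run:
```python
from h import *
for n,(x0,y0,x1,y1) in dict(top=(295,135,395,225),scene=(260,170,350,250)).items():
    p,d=camera(n);cv2.imwrite(f"pics/{n}3.png",cv2.resize(p[y0:y1,x0:x1,::-1],None,fx=6,fy=6,interpolation=cv2.INTER_CUBIC))
    h=cv2.cvtColor(p,cv2.COLOR_RGB2HSV);b=((h[...,0]>100)&(h[...,0]<125)&(h[...,1]>120)&(h[...,2]>40)).astype(np.uint8)
    b[:y0]=0;b[y1:]=0;b[:,:x0]=0;b[:,x1:]=0
    b=cv2.morphologyEx(b,cv2.MORPH_CLOSE,np.ones((5,5)))
    c=max(cv2.findContours(b,0,1)[0],key=cv2.contourArea);r=cv2.minAreaRect(c);q=ray(n,r[0],.0755)[:2]-well
    print(n,cv2.contourArea(c),q@xb,q@yb)
go(0,0,.056)
```

```text
top 324.5 0.00022201678219161677 0.08188737125743847
scene 582.5 0.003398994000995544 0.06595526156259204
t 7.17 target [ 0.5131 -0.2103  0.056 ] shift mm [ 0.3  0.4 13.2] yaw 0.0001 box rel -0.0004 -0.0003 0.0692 F [ 0.2 -0.  -0.4]
```

View pics/scene3.png

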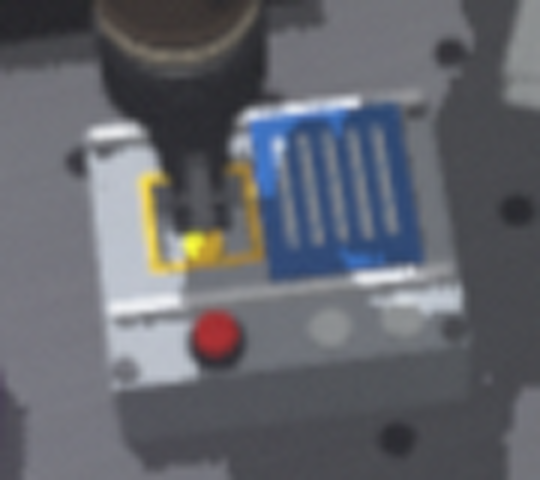

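View pics/top3.png

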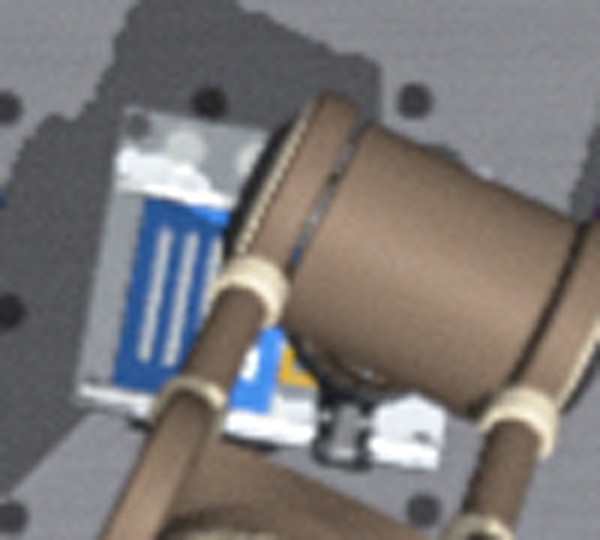

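Run:
```python
from h import *
for u in[(152,272),(264,260),(140,175),(252,163)]:
    q=ray("scene",(260+u[0]/6-.4,170+u[1]/6-.4),.06)[:2]-well;print((q@xb*1e3).round(1),(q@yb*1e3).round(1))
```

```text
27.3 -25.9
28.1 28.2
-26.7 -26.3
-26.1 28.7
```

{"name": "arm_command", "arguments": {"deltas": [[[1,0,8],0],[[1,0,16],0],[[1,0,24],0],[[1,0,30],0],[[1,0,33],0],[[1,0,35],0],[[1,0,37],0],[[1,0,39],0],[[1,0,39],0],[[1,0,39],0]]}}

```text
t: 8.43
eef_pos: [0.5126, -0.2096, 0.0303]
tool_rot: [[0.199, 0.98, -0.001], [0.98, -0.199, 0.0], [0.0, -0.001, -1.0]]
wrist_force: [-3.2, 1.0, 3.8]
opening: -0.0002
```

Run:
```python
from h import *
go(0,0,.0295)
```

```text
t 8.43 target [ 0.5131 -0.2103  0.0295] shift mm [-0.6  0.6  0.8] yaw 0.0 box rel -0.0006 0.0006 0.0303 F [-3.2  1.   3.8]
```

{"name": "arm_command", "arguments": {"deltas": [[[0,0,1],0],[[0,0,2],0],[[0,0,2],0],[[0,0,2],0]]}}

```text
t: 8.93
eef_pos: [0.5129, -0.2097, 0.0299]
tool_rot: [[0.199, 0.98, -0.001], [0.98, -0.199, 0.0], [0.0, -0.001, -1.0]]
wrist_force: [-5.8, 2.8, 14.2]
opening: 0.0002
```

{"name": "arm_command", "arguments": {"deltas": [[[0,0,-15],0],[[0,0,-35],0],[[0,0,-55],0],[[0,0,-67],0],[[20,0,-67],0],[[45,0,-67],0],[[70,0,-67],0],[[95,0,-67],0],[[115,0,-67],0],[[124,0,-67],0],[[124,0,-67],0],[[124,0,-67],0]]}}

```text
t: 10.42
eef_pos: [0.5376, -0.0887, 0.0952]
tool_rot: [[0.199, 0.98, -0.0], [0.98, -0.199, -0.0], [-0.0, 0.0, -1.0]]
wrist_force: [0.2, 0.4, 0.2]
opening: 0.0002
```

Run:
```python
from h import *
p,d=camera("scene");cv2.imwrite("pics/s4.png",cv2.resize(p[150:260,230:370,::-1],None,fx=5,fy=5,interpolation=cv2.INTER_CUBIC))
go(0,.123,.0655)
```

```text
t 10.47 target [ 0.5375 -0.0898  0.0655] shift mm [-0.9  0.1 29.8] yaw -0.0008 box rel -0.0002 0.1239 0.0953 F [ 0.2 -0.1  0.8]
```

View pics/s4.png

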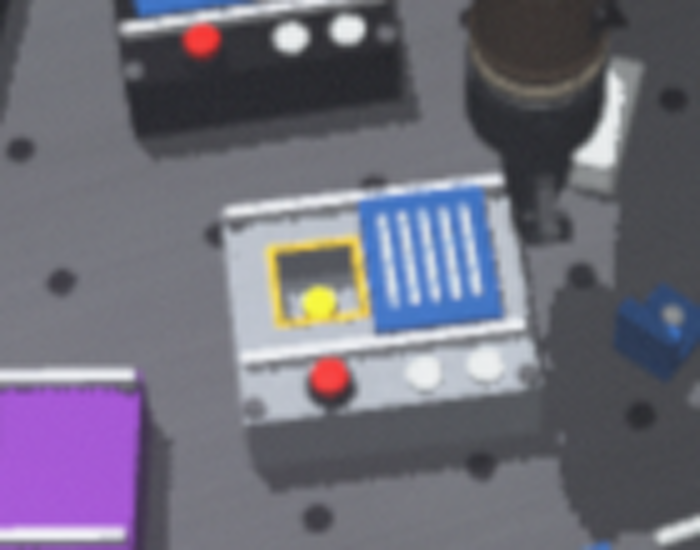

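{"name": "arm_command", "arguments": {"deltas": [[[0,0,10],0],[[0,0,20],0],[[0,0,29],0],[[0,0,29],0],[[-6,0,29],0],[[-12,0,29],0],[[-18,0,29],0],[[-24,0,29],0],[[-30,0,29],0],[[-36,0,29],0],[[-42,0,29],0],[[-48,0,29],0],[[-54,0,29],0],[[-59,0,29],0],[[-64,0,29],0],[[-68,0,29],0],[[-71,0,29],0],[[-73,0,29],0],[[-74,0,29],0],[[-74,0,29],0]]}}

```text
t: 12.98
eef_pos: [0.5225, -0.1608, 0.0661]
tool_rot: [[0.198, 0.98, -0.001], [0.98, -0.198, -0.0], [-0.0, -0.001, -1.0]]
wrist_force: [1.1, 0.4, 0.4]
opening: 0.0001
```

{"name": "arm_command", "arguments": {"deltas": [[[-1,0,0],0],[[-2,0,0],0],[[-3,0,0],0],[[-3,0,0],0]]}}

```text
t: 13.48
eef_pos: [0.522, -0.1632, 0.0661]
tool_rot: [[0.199, 0.98, -0.001], [0.98, -0.199, 0.001], [0.001, -0.001, -1.0]]
wrist_force: [1.6, 3.6, 1.6]
opening: -0.0
```

Run:
```python
from h import *
go(0,.048,.0655)
```

```text
t 13.47 target [ 0.5226 -0.1633  0.0655] shift mm [0.  0.6 0.6] yaw -0.0003 box rel -0.0006 0.048 0.0661 F [1.6 3.6 1.6]
```

{"name": "arm_command", "arguments": {"deltas": [[[-1,0,0],0],[[-2,0,0],0],[[-2,0,0],0]]}}

```text
t: 13.85
eef_pos: [0.5219, -0.1633, 0.0661]
tool_rot: [[0.2, 0.98, -0.0], [0.98, -0.2, 0.004], [0.004, -0.001, -1.0]]
wrist_force: [1.9, 9.6, 1.5]
opening: 0.0003
```

Stopped hard at the shut position. I'll back off, lift, and check.

{"name": "arm_command", "arguments": {"deltas": [[[8,0,0],0],[[16,0,-5],0],[[20,0,-40],0],[[20,0,-90],0],[[40,0,-130],0],[[90,0,-130],0],[[140,0,-130],0],[[190,0,-130],0],[[230,0,-130],0],[[230,0,-130],0],[[230,0,-130],0],[[230,0,-130],0]]}}

```text
t: 15.35
eef_pos: [0.5674, 0.0585, 0.1962]
tool_rot: [[0.2, 0.98, -0.0], [0.98, -0.2, -0.001], [-0.001, -0.0, -1.0]]
wrist_force: [0.4, 0.8, -0.5]
opening: -0.0
```

Run:
```python
from h import *
for n,(x0,y0,x1,y1) in dict(top=(295,135,395,225),scene=(260,170,335,250)).items():
    p,d=camera(n);cv2.imwrite(f"pics/{n}5.png",p[:,:,::-1])
    h=cv2.cvtColor(p,cv2.COLOR_RGB2HSV);b=((h[...,0]>100)&(h[...,0]<125)&(h[...,1]>120)&(h[...,2]>40)).astype(np.uint8)
    b[:y0]=0;b[y1:]=0;b[:,:x0]=0;b[:,x1:]=0
    b=cv2.morphologyEx(b,cv2.MORPH_CLOSE,np.ones((5,5)))
    c=max(cv2.findContours(b,0,1)[0],key=cv2.contourArea);r=cv2.minAreaRect(c);q=ray(n,r[0],.0755)[:2]-well
    print(n,cv2.contourArea(c),q@xb,q@yb)
go(0,0,.2)
```

```text
top 781.5 -5.500659035246837e-05 -0.0003167953728384779
scene 604.5 0.0035910751228364775 0.000542538459463678
t 15.45 target [ 0.5131 -0.2103  0.2   ] shift mm [-274.3    0.6   -3.6] yaw -0.0017 box rel -0.0001 0.2743 0.1963 F [-0.6 -0.5  0.1]
```

View pics/scene5.png

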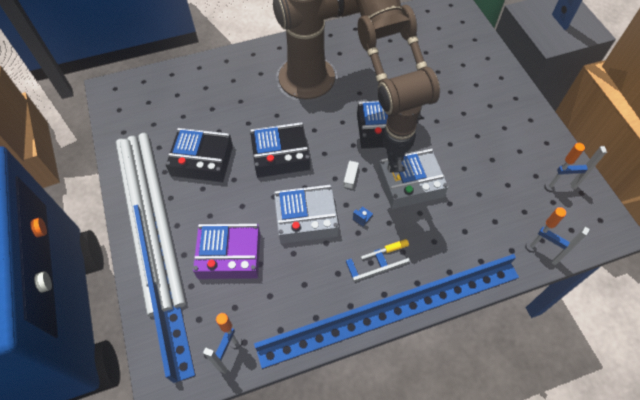

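View pics/top5.png

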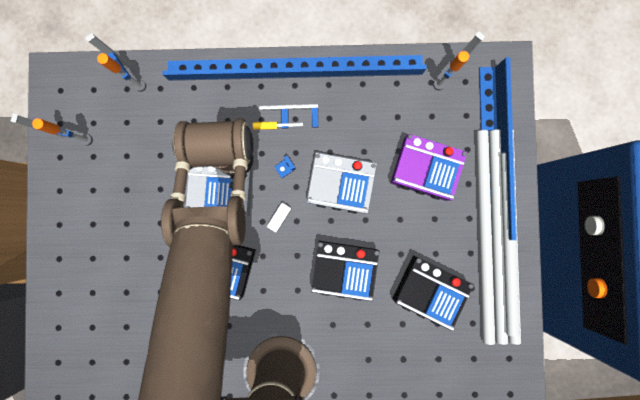

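Both views put the cover within about 0.5 mm of shut. The tube at (279,217), stop block at (285,167) and clamp at (287,115) in the top view are where they began. The arm is clear at z ≈ 0.2 m.

```bash
python3 -c "
from plant import *
print(sign_off())"
```

```text
the job is handed in; nothing more can be done
None
```

I opened the red-lamp box's cover, pressed its reset button all the way in, pushed the cover shut again and handed the job in at about 15.5 s. `sign_off` gives no verdict, so the results below are my own measurements.

- **Cover opened:** it started about 13 mm open. I pushed it until it stopped with 5.6 N of resistance, and the scene camera put its travel at 66 mm. The top view read 82 mm, but the arm hid part of the cover there, so I disregarded it.
- **Button pressed:** the fingertips stopped hard at 29.9 mm above the table with 14 N, against an expected 30 mm for fully pressed. I then raised the fingertips out of the well. The button's return was not measured and is now under the cover.
- **Cover shut:** it stopped with about 9.6 N. Afterwards the top view measured it at -0.3 mm and the scene view at +0.5 mm.
- **Everything else:** by eye, the three loose things had not moved in the last pictures. The arm never touched the green-lamp box, but it partly hid that box in the last pictures, so I did not re-measure its cover. The arm ended about 0.2 m up, touching nothing.
- **Small disagreement:** across the slide, the two cameras differed by about 3.5 mm on the cover's position. This did not affect the job.
- **Lamp:** it still showed red in the last picture.

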